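# Prop the drying cabinet's door ajar on its stay

### The arm

A 7-joint arm with a two-finger parallel gripper is mounted at the origin on a cart in front of the work surface, level with it; the furniture and walls round the work are solid. World frame = base frame: x ahead of the robot, y to its left, z up, the work surface at z = 0. Lengths are in mm, angles in rad, forces in N, time in s.
With the tool pointing down it reaches from about 400 to 875 mm from the base axis. Payload 4.4 kg.
Tool frame: the origin (TCP) lies on the centre line of the jaws, within the pads' length; the fingertips stand 11 mm ahead of it and the grasp point (between the pads) lies 8 mm behind it (ctrl.tips_ahead is the distance from the TCP to the fingertips, in mm); z points along the fingers, y is the line along which they close (so a half turn about z gives the same grasp; the last joint's range is limited). The gripper opens to 85 mm and grips with 20 to 120 N. Pads are 22 mm wide; open, the fingers measure 114 mm over their backs; the gripper's body (76 mm by 85 mm) begins 54 mm behind the grasp point. The pads swing forward as they close: fully open they stand 13 mm farther back than shut.
Start: joints at [-1.352, 0.628, 0.038, 1.517, -0.027, 0.996, -0.02], TCP at [182.603, 623.838, 242.313] pointing down, gripper open.
Joint ranges: [-3.06, 3.06], [-0.37, 2.12], [-1.25, 1.32], [0.18, 2.47], [-1.1, 4.24], [0.23, 1.98], [-2.94, 2.94]. Speed limits (rad/s): [2.57, 2.57, 3.14, 3.14, 3.14, 3.14, 3.14].

### API

Orientations are given as [roll, pitch, yaw] about the fixed x, y, z axes, in that order (R = Rz(yaw) Ry(pitch) Rx(roll)).
In Python, from cell import ctrl, eyes, job gives the robot as it stands. The module is installed in compiled form; this text tells all that it offers.
- The arm moves only by the tool carry_out, never from a script. Its argument "moves" is a list of rows, each an object of numbers: "tx", "ty", "tz": the shift along the tool's x, y, z as a fraction of full scale; "twist": the turn about the tool's z as a fraction of full scale; "fingers": the opening, from 0 (shut) to 1 (fully open). In form: [{"tx": .., "ty": .., "tz": .., "twist": .., "fingers": ..}, ...]. A call has 1 to 12 rows; each row shifts and turns the commanded pose from where the row before left it, along the tool's axes as they then stand; what a row does not reach is not made up. Full scale, the value 1, is 0.3 m for a shift and pi rad for a turn. A row lasts 1/8 s, in which the tool goes at most 62.5 mm and 10.7 degrees, less where a joint would pass 70% of its speed; a pose out of reach is approached as far as the arm can. A call with a number of a shift or a turn outside -1 to 1 is refused whole. A call with a gripper value outside its range is refused whole. The fingers move at their own pace and stop on an object; the grip force is fixed at half the most. Time passes only in rows, so rows that do not move let the fingers close. It gives the time, the measured TCP pose, the force, the opening and the grip force at its end, in the units of the state.
- ctrl.read_state(): the state, without advancing time (a new reading comes with each control period).
- eyes.get_image(name): name is "scene" or "top" or "wrist"; returns a dict with "color" (400x640x3 uint8, blue, green, red), "fovy" (degrees; the focal length in pixels is half the picture's height over the tangent of half this angle, whatever the lens; pixels are square), "cx", "cy" (the principal point, pixels), "k1" (the pictures are not rectified: a ray, as slopes to the right and down, at radius r is drawn at 1 + k1 r^2 times it, then the intrinsics apply), "world_from_camera" (4x4, takes a point from camera to world coordinates). Camera axes: x right, y up, looking along -z (the intrinsics and any distortion apply to the point x, -y, -z); pixel columns grow to the right and rows downward; lengths in mm; the calibration is good to about 2 mm. A picture is of the moment at which its call begins. There is no depth.
- job.finish_job(): hands the job in; it is judged then, once.
The state is a dict: "clock": time; "qpos": joint angles; "qd": joint speeds; "tau": joint torques, N m; "eef_pos": TCP position; "tool_rot": TCP orientation; "force": force on the tool from outside, world axes, zero at the start; "torque": the same for the moment, N m; "width": finger opening in mm; "gripper_force": force on a finger pad.
Only numpy, scipy, OpenCV 4.12 (cv2) and the standard library are available. Lean on these libraries where they do the work, as an engineer would, in place of code of your own. Each camera call takes 0.05 s, during which the arm holds its last target. There are 200 camera calls.

### The job

The spring has pulled the drying cabinet's door shut and the plates inside need airing. With the stay bar on the roof, push the door ajar and drop the middle one of the bar's five holes over the peg on the roof, feeling for it and never forcing the bar against the peg; press it gently down until the bar lies fully home on the peg's collar, then let go so that the stay alone holds the door. Leave the glassware and the timer beside the cabinet where they are.

Things in the scene. Friction and masses are not known exactly. Their poses are not given: they have to be found in the camera images.
- cabinet: the drying cabinet, fixed to the desk: aluminium frame, clear panes, aluminium roof at 160 mm, 220 deep (its x) by 240 wide (its y). Origin: centre of its underside on the desk; its x points to its back, its door is on the -x side
- vent_door (a joint): the cabinet's front door, hinged on an upright axis at its left (+y) edge, opening towards the robot; rad, 0 = shut, 1.4 = limit. A spring pulls it shut with about 0.4 N m (shut) to 0.55 N m (ajar), so 2 to 3 N along the stay bar. With the middle hole on the peg it reads 0.19 to 0.27 (second hole under 0.15, fourth over 0.3)
- stay: the stay: flat steel bar 16 wide, 5 thick, 183 long, pivoted on the door's top rail 190 mm from the hinge. Origin: on the pivot at mid thickness; x runs along the bar to its knob, z up. It swings sideways freely on the pivot, can be lifted up to 0.7 rad (a push on the knob bears 1.75 times as hard on a peg under the middle hole) and, let go, droops 0.03 rad below level. Holes 9.6 mm wide, 56, 78, 100, 122 and 144 mm from the pivot
- knob (a point): centre of the round black knob standing on the bar's free end, 175 mm from the pivot: 18 mm diameter, 18 high, its centre 23 mm above the bar's upper face on a thin 14 mm stem; pinch it across
- middle_hole (a point): centre of the bar's third (middle) hole, at the bar's underside, 100 mm from the pivot
- peg_plate: steel plate fixed on the roof near the door with a slot along its x (the cabinet's x). The peg is clamped in the slot, up to 6 mm before or behind the plate's centre, never aside of it: 8 mm diameter, 12 high, 1 mm chamfer at its nylon tip, on a collar of 16 mm with a rubber washer. On it the bar lies nearly along x. Origin: centre of the slot at the height of the washer's top, where the bar's underside comes to lie; z up
- beaker: bystander: 50 ml beaker, 52 mm wide, 64 high, right of the cabinet; origin under its centre
- vial: bystander: small capped vial, 22 mm wide, 58 high, right of the cabinet; origin under its centre
- flask: bystander: conical flask, 80 mm wide, 118 high, left of the cabinet; origin under its centre
- timer: bystander: small desk timer, 65 mm square, 19 high, front left of the cabinet; origin under its centre

How it is judged:
By the outcome, as a careful person would: the job done as asked, in the order asked, and still so for the second after the job is handed in, with the robot touching nothing.
It also fails if it takes over 64 s, if anything falls off the work surface, if the arm or the gripper's body presses on something with over 40 N, if the wrist force passes 120 N, or if a joint passes its speed limit or range.

## Working session

There is one attempt and no reset: what is moved stays moved. The work goes in short steps, Python scripts to look and compute and a tool call to move; the robot and the scene stay as the last step left them, time stands still between calls to the robot, and variables do not carry over. Pictures are saved under pics/ and viewed, at most 10 in all, crops included, and the job is handed in when it is done.

Besides the shell and the picture viewer there is one more tool, called after "Request:" as name(argument=value, ...), one argument or row to a line, values as JSON. carry_out: Moves the arm, as the interface text tells. Its arguments: {"type":"object","properties":{"moves":{"type":"array","items":{"type":"object","properties":{"tx":{"type":"number","minimum":-1,"maximum":1},"ty":{"type":"number","minimum":-1,"maximum":1},"tz":{"type":"number","minimum":-1,"maximum":1},"twist":{"type":"number","minimum":-1,"maximum":1},"fingers":{"type":"number"}}}}},"required":["moves"]}

```bash
mkdir -p pics
cat > h.py <<'E'
import numpy as np, cv2
from cell import ctrl, eyes, job
def cam(im):
    h,w=im["color"].shape[:2]; f=h/2/np.tan(np.radians(im["fovy"])/2)
    return f,im["cx"],im["cy"],im["k1"],np.array(im["world_from_camera"])
def ray(im,u,v):
    f,cx,cy,k,T=cam(im); d=np.array([(u-cx)/f,(v-cy)/f]); p=d.copy()
    for _ in range(30): p=d/(1+k*(p@p))
    return T[:3,3], T[:3,:3]@np.array([p[0],-p[1],-1.])
def atz(im,u,v,z):
    o,d=ray(im,u,v); return o+d*(z-o[2])/d[2]
def proj(im,P):
    f,cx,cy,k,T=cam(im); c=np.linalg.inv(T)@np.append(P,1); p=np.array([c[0],-c[1]])/-c[2]
    return p*(1+k*(p@p))*f+[cx,cy]
E
python3 - <<'E'
from h import *
import pickle
s=ctrl.read_state(); print(s, ctrl.tips_ahead)
ims={n:eyes.get_image(n) for n in("scene","top")}
pickle.dump(ims,open("i0.pkl","wb"))
for n,i in ims.items(): print(n,i["fovy"],i["cx"],i["cy"],i["k1"],np.round(i["world_from_camera"],2).tolist()); cv2.imwrite(f"pics/{n}0.png",i["color"])
E
```

```text
{'clock': 0.0, 'qpos': array([-1.35183384,  0.62932435,  0.03844395,  1.51838058, -0.02699807,
        0.99631869, -0.02000239]), 'qd': array([ 0.0002667 ,  0.00084262,  0.00099642, -0.00085358, -0.00087749,
        0.00037696,  0.00041941]), 'tau': array([-1.84781607e-04, -5.63406944e+01,  1.22622807e+00, -1.93447387e+01,
        1.09674680e-02,  1.05470579e-02, -3.89561706e-06]), 'eef_pos': array([182.40503025, 623.23976817, 241.39921403]), 'tool_rot': array([-3.13967993e+00,  2.73577569e-05,  2.85682695e+00]), 'force': array([ 0.69487793, -0.38557673, -0.98759371]), 'torque': array([ 0.00161275, -0.02051209, -0.00689367]), 'gripper_force': 0.0, 'width': 85.37266831491556} 11.0
scene 50.938590028059906 312.5083879166789 193.03640945823466 -0.013696079588151883 [[0.48, 0.58, -0.66, -258.41], [-0.88, 0.31, -0.37, -594.95], [-0.01, 0.76, 0.66, 892.86], [0.0, 0.0, 0.0, 1.0]]
top 50.18802407193749 317.85791252756513 199.28757710127283 -0.11748679833393325 [[-0.02, 0.99, -0.13, 363.21], [-1.0, -0.02, -0.0, -179.33], [-0.01, 0.13, 0.99, 1255.82], [0.0, 0.0, 0.0, 1.0]]
```

View pics/top0.png

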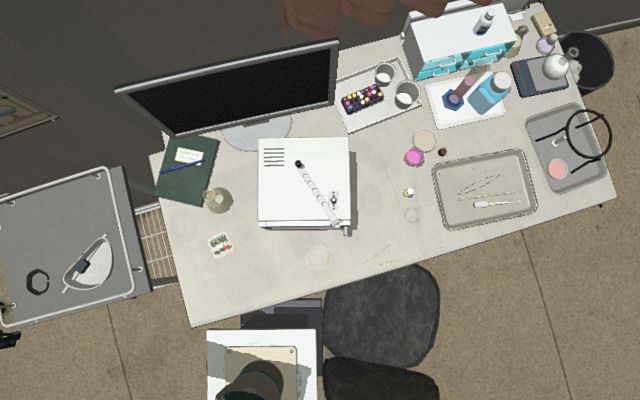

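View pics/scene0.png

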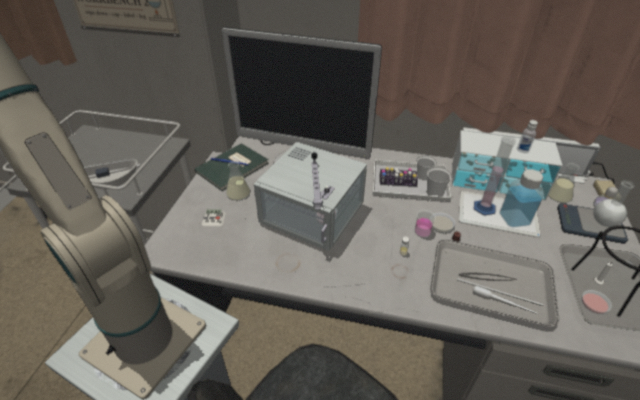

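The top view shows the cabinet roof at about (258-350, 138-228), with the bar running from near (338,222) to the knob at (298,163) and the peg plate near (333,200). In the scene view the knob is at (314,156). I'll enlarge both.

Run:
```python
from h import *
import pickle
ims=pickle.load(open("i0.pkl","rb"))
a=cv2.resize(ims["top"]["color"][130:245,250:360],None,fx=5,fy=5,interpolation=cv2.INTER_CUBIC)
b=cv2.resize(ims["scene"]["color"][140:265,250:375],None,fx=4.6,fy=4.6,interpolation=cv2.INTER_CUBIC)
cv2.imwrite("pics/t1.png",a);cv2.imwrite("pics/s1.png",b)
t=ims["top"]
for n,(u,v),z in [("fl?",(258,224),160),("bl",(259,139),160),("br",(349,138),160),("fr",(352,226),160)]: print(n,atz(t,u,v,z).round(1))
```

```text
fl? [444.3 -19.4 160. ]
bl [669.6 -22.6 160. ]
br [ 666.5 -260.9  160. ]
fr [ 433.9 -261.2  160. ]
```

View pics/t1.png

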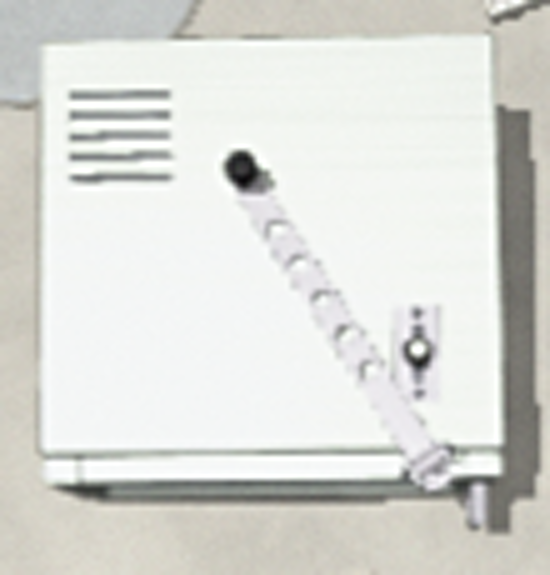

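View pics/s1.png

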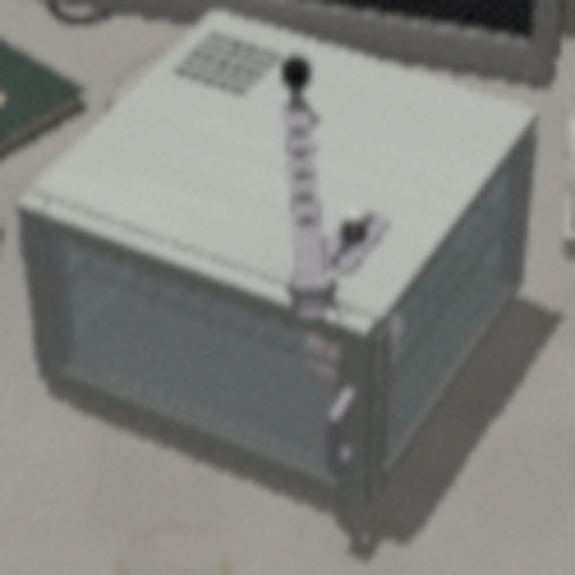

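Top crop (5x): knob at (240,169), bar holes at (278,231), (300,265), (324,300), (347,335) and (372,370), pivot near (431,465), peg tip at (418,349), plate spanning (393-440, 305-400). Scene crop (4.6x): knob at (295,72), peg tip at (351,228).

Run:
```python
from h import *
import pickle
ims=pickle.load(open("i0.pkl","rb")); t,s=ims["top"],ims["scene"]
T=lambda x,y:(250+(x+.5)/5-.5,130+(y+.5)/5-.5)
S=lambda x,y:(250+(x+.5)/4.6-.5,140+(y+.5)/4.6-.5)
def tri(a,b):
    (o1,d1),(o2,d2)=ray(t,*T(*a)),ray(s,*S(*b))
    d1/=np.linalg.norm(d1);d2/=np.linalg.norm(d2)
    k=np.linalg.lstsq(np.c_[d1,-d2],o2-o1,rcond=None)[0]
    p,q=o1+k[0]*d1,o2+k[1]*d2; return ((p+q)/2).round(1),round(np.linalg.norm(p-q),1)
print("knob",tri((240,169),(295,72)));print("peg",tri((418,349),(351,228)))
print("pivot",tri((431,465),(311,290)))
for c in [(44,452),(41,38),(493,36),(502,452)]: print("roof T",atz(t,*T(*c),160).round(1))
for c in [(22,203),(215,10),(535,112),(375,330)]: print("roof S",atz(s,*S(*c),160).round(1))
h=[(278,231),(300,265),(324,300),(347,335),(372,370)]
for c in h: print("hole@176",atz(t,*T(*c),176).round(1))
for c in [(393,305),(440,305),(438,402),(393,402),(418,313),(420,393)]: print("plate@162",atz(t,*T(*c),162).round(1))
for z in (170,175,180,185,190): print(z,"peg",atz(t,*T(418,349),z).round(1),atz(s,*S(351,228),z).round(1),"knob",atz(t,*T(240,169),z+20).round(1),atz(s,*S(295,72),z+20).round(1))
```

```text
knob (array([ 594.8, -126.1,  190.2]), np.float64(1.2))
peg (array([ 502.6, -214.1,  168.1]), np.float64(0.8))
pivot (array([ 442.9, -219.4,  169.7]), np.float64(0.0))
roof T [454.6 -20.5 160. ]
roof T [674.6 -19.4 160. ]
roof T [ 669.8 -258.9  160. ]
roof T [ 449.4 -256.5  160. ]
roof S [438.8 -26.5 160. ]
roof S [668.9 -24.9 160. ]
roof S [ 665.4 -259.9  160. ]
roof S [ 440.1 -260.9  160. ]
hole@176 [ 564.5 -143.9  176. ]
hole@176 [ 546.5 -154.9  176. ]
hole@176 [ 528.1 -166.8  176. ]
hole@176 [ 509.8 -178.1  176. ]
hole@176 [ 491.5 -190.5  176. ]
plate@162 [ 526.8 -202.3  162. ]
plate@162 [ 526.3 -226.6  162. ]
plate@162 [ 475.8 -224.2  162. ]
plate@162 [ 476.4 -201.   162. ]
plate@162 [ 522.4 -215.1  162. ]
plate@162 [ 480.7 -215.1  162. ]
170 peg [ 502.5 -214.4  170. ] [ 500.4 -214.8  170. ] knob [ 594.5 -125.5  190. ] [ 595.4 -126.4  190. ]
175 peg [ 501.9 -214.2  175. ] [ 495.1 -217.4  175. ] knob [ 593.4 -125.8  195. ] [ 589.3 -129.8  195. ]
180 peg [ 501.3 -214.1  180. ] [ 489.9 -220.1  180. ] knob [ 592.3 -126.   200. ] [ 583.3 -133.1  200. ]
185 peg [ 500.6 -213.9  185. ] [ 484.6 -222.7  185. ] knob [ 591.2 -126.3  205. ] [ 577.2 -136.4  205. ]
190 peg [ 500.  -213.7  190. ] [ 479.4 -225.3  190. ] knob [ 590.1 -126.6  210. ] [ 571.1 -139.8  210. ]
```

Request:
carry_out(
  moves=[
    {"tz": -0.09,"fingers": 1},
    {"tx": -0.05,"ty": -0.055,"tz": -0.09,"fingers": 1},
    {"tx": -0.095,"ty": -0.109,"tz": -0.09,"fingers": 1},
    {"tx": -0.095,"ty": -0.109,"fingers": 1},
    {"tx": -0.095,"ty": -0.109,"fingers": 1},
    {"tx": -0.095,"ty": -0.109,"fingers": 1},
    {"tx": -0.095,"ty": -0.109,"fingers": 1},
    {"tx": -0.095,"ty": -0.109,"fingers": 1},
    {"tx": -0.095,"ty": -0.109,"fingers": 1},
    {"tx": -0.095,"ty": -0.109,"fingers": 1},
    {"tx": -0.095,"ty": -0.109,"fingers": 1},
    {"tx": -0.095,"ty": -0.109,"fingers": 1},
  ],
)

```text
validation failed for argument at $.mo...
```

Request:
carry_out(
  moves=[
    {"tx": 0,"ty": 0,"tz": -0.09,"twist": 0,"fingers": 1},
    {"tx": -0.05,"ty": -0.055,"tz": -0.09,"twist": 0,"fingers": 1},
    {"tx": -0.095,"ty": -0.109,"tz": -0.09,"twist": 0,"fingers": 1},
  ],
)

```text
clock: 0.48
eef_pos: [209.5, 564.7, 323.2]
tool_rot: [-3.141, -0.001, 2.86]
force: [1.0, 0.8, 0.4]
width: 85.6
gripper_force: 0.0
```

Request:
carry_out(
  moves=[
    {"tx": -0.095,"ty": -0.109,"tz": 0,"twist": 0,"fingers": 1},
    {"tx": -0.095,"ty": -0.109,"tz": 0,"twist": 0,"fingers": 1},
    {"tx": -0.095,"ty": -0.109,"tz": 0,"twist": 0,"fingers": 1},
    {"tx": -0.095,"ty": -0.109,"tz": 0,"twist": 0,"fingers": 1},
    {"tx": -0.095,"ty": -0.109,"tz": 0,"twist": 0,"fingers": 1},
    {"tx": -0.095,"ty": -0.109,"tz": 0,"twist": 0,"fingers": 1},
    {"tx": -0.095,"ty": -0.109,"tz": 0,"twist": 0,"fingers": 1},
    {"tx": -0.095,"ty": -0.109,"tz": 0,"twist": 0,"fingers": 1},
    {"tx": -0.095,"ty": -0.109,"tz": 0,"twist": 0,"fingers": 1},
    {"tx": -0.095,"ty": -0.109,"tz": 0,"twist": 0,"fingers": 1},
    {"tx": -0.095,"ty": -0.109,"tz": 0,"twist": 0,"fingers": 1},
    {"tx": -0.095,"ty": -0.109,"tz": 0,"twist": 0,"fingers": 1},
  ],
)

```text
clock: 1.98
eef_pos: [428.7, 90.4, 323.2]
tool_rot: [-3.142, -0.0, 2.857]
force: [1.0, 0.8, 0.5]
width: 85.3
gripper_force: 0.0
```

Request:
carry_out(
  moves=[
    {"tx": -0.095,"ty": -0.109,"tz": 0,"twist": 0,"fingers": 1},
    {"tx": -0.095,"ty": -0.109,"tz": 0,"twist": 0,"fingers": 1},
    {"tx": -0.095,"ty": -0.109,"tz": 0,"twist": 0,"fingers": 1},
    {"tx": -0.095,"ty": -0.109,"tz": 0,"twist": 0,"fingers": 1},
    {"tx": -0.095,"ty": -0.109,"tz": 0,"twist": 0,"fingers": 1},
    {"tx": 0,"ty": 0,"tz": 0,"twist": 0,"fingers": 1},
  ],
)

```text
clock: 2.72
eef_pos: [519.6, -109.1, 322.9]
tool_rot: [-3.139, 0.0, 2.851]
force: [-0.4, 0.5, -0.1]
width: 85.5
gripper_force: 0.0
```

Run:
```python
from h import *
import pickle
i=eyes.get_image("wrist"); pickle.dump(i,open("w1.pkl","wb"))
print(i["fovy"],np.round(i["world_from_camera"],2).tolist(),ctrl.read_state()["qpos"].round(2)); cv2.imwrite("pics/w1.png",i["color"])
```

```text
64.46450926289367 [[0.29, -0.91, -0.29, 445.62], [0.96, 0.27, 0.09, -87.59], [-0.0, -0.3, 0.95, 455.02], [0.0, 0.0, 0.0, 1.0]] [-0.09  0.38  0.34  1.75 -0.14  1.04  1.58]
```

View pics/w1.png

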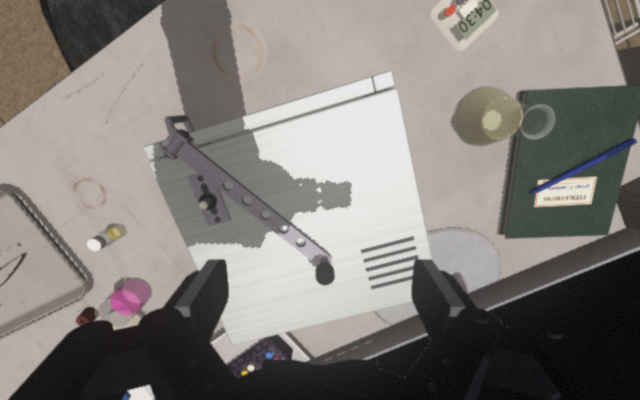

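The wrist view shows the pivot near (176,143), the holes from (228,185) to (300,242), the knob near (325,270) and the peg near (207,202). The timer, flask and vial are clear of the work. I'll enlarge this view to measure from it.

Run:
```python
from h import *
import pickle
i=pickle.load(open("w1.pkl","rb"))
cv2.imwrite("pics/w1c.png",cv2.convertScaleAbs(cv2.resize(i["color"][110:290,145:345],None,fx=3.3,fy=3.3,interpolation=cv2.INTER_CUBIC),alpha=1.5))
```

```text
(no output)
```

View pics/w1c.png

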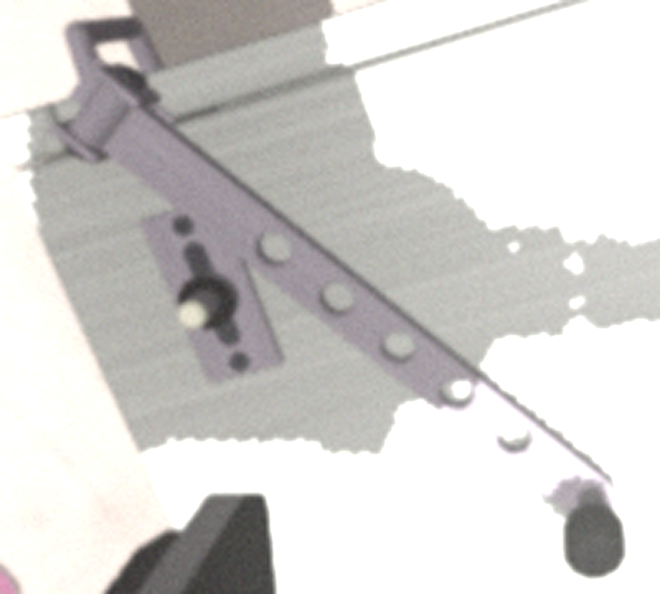

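The crop shows the white peg tip at (191,313), the black washer centred at (208,301), the plate corners, five holes at (274,247), (338,297), (398,345), (457,391) and (514,437), and the knob centred near (594,538).

Run:
```python
from h import *
import pickle
ims=pickle.load(open("i0.pkl","rb")); t=ims["top"]; w=pickle.load(open("w1.pkl","rb"))
T=lambda x,y:(250+(x+.5)/5-.5,130+(y+.5)/5-.5)
W=lambda x,y:(145+(x+.5)/3.3-.5,110+(y+.5)/3.3-.5)
def tri(a,b):
    (o1,d1),(o2,d2)=ray(t,*T(*a)),ray(w,*W(*b))
    d1/=np.linalg.norm(d1);d2/=np.linalg.norm(d2)
    k=np.linalg.lstsq(np.c_[d1,-d2],o2-o1,rcond=None)[0]
    p,q=o1+k[0]*d1,o2+k[1]*d2; return ((p+q)/2).round(1),round(np.linalg.norm(p-q),1)
print("knob",tri((240,169),(594,538)));print("peg",tri((418,349),(191,313)))
for z in (165,168): print("washer",atz(w,*W(208,301),z).round(1))
for z in (175,177,179,181): print("tip",z,atz(w,*W(191,313),z).round(1))
H=[(274,247),(338,297),(398,345),(457,391),(514,437)]
for z0 in (170,173,176):
  zz=[z0-.03*(r-100) for r in (56,78,100,122,144)]
  p=np.array([atz(w,*W(*c),z) for c,z in zip(H,zz)]); d=p[4]-p[0]; u=d[:2]/np.linalg.norm(d[:2])
  print("bar",z0,np.linalg.norm(d).round(1),p[2].round(1),"ang",np.arctan2(u[1],u[0]).round(3),"piv",(p.mean(0)[:2]-100*u).round(1),"knob",(p.mean(0)[:2]+75*u).round(1))
for z in (185,190,195): print("knob",z,atz(w,*W(594,538),z).round(1))
print("plate",[atz(w,*W(*c),162).round(1)[:2] for c in [(145,222),(283,357),(215,382),(182,225),(239,361)]])
print("seam",[atz(w,*W(*c),160).round(1)[:2] for c in [(25,165),(580,2)]])
```

```text
knob (array([ 592.9, -126.7,  194.8]), np.float64(2.1))
peg (array([ 500.3, -213.9,  186.2]), np.float64(0.4))
washer [ 502.4 -217.7  165. ]
washer [ 501.8 -216.4  168. ]
tip 175 [ 502.4 -219.2  175. ]
tip 177 [ 502.  -218.2  177. ]
tip 179 [ 501.6 -217.3  179. ]
tip 181 [ 501.2 -216.4  181. ]
bar 170 88.7 [ 529.5 -168.   170. ] ang 0.548 piv [ 444.2 -220. ] knob [ 593.6 -128.8]
bar 173 87.7 [ 528.6 -167.1  173. ] ang 0.548 piv [ 443.3 -219.1] knob [ 592.7 -128. ]
bar 176 86.8 [ 527.8 -166.3  176. ] ang 0.547 piv [ 442.4 -218.2] knob [ 591.8 -127.2]
knob 185 [ 597.8 -129.   185. ]
knob 190 [ 595.  -128.3  190. ]
knob 195 [ 592.1 -127.5  195. ]
plate [array([ 475.8, -227.1]), array([ 525.7, -204.4]), array([ 527.3, -227. ]), array([ 479.7, -217.3]), array([ 523.1, -217.5])]
seam [array([ 451.1, -253.9]), array([453.4, -90.3])]
```

Request:
carry_out(
  moves=[
    {"tx": 0,"ty": 0,"tz": 0,"twist": -0.0534,"fingers": 1},
    {"tx": 0,"ty": 0,"tz": 0,"twist": -0.0534,"fingers": 1},
    {"tx": 0,"ty": 0,"tz": 0,"twist": -0.0534,"fingers": 1},
    {"tx": 0,"ty": 0,"tz": 0,"twist": -0.0534,"fingers": 1},
    {"tx": 0,"ty": 0,"tz": 0,"twist": -0.0534,"fingers": 1},
    {"tx": -0.088,"ty": -0.09,"tz": 0,"twist": 0,"fingers": 1},
    {"tx": -0.088,"ty": -0.09,"tz": 0.1,"twist": 0,"fingers": 1},
    {"tx": 0,"ty": 0,"tz": 0.1,"twist": 0,"fingers": 1},
    {"tx": 0,"ty": 0,"tz": 0,"twist": 0,"fingers": 0.6},
    {"tx": 0,"ty": 0,"tz": 0,"twist": 0,"fingers": 0.6},
  ],
)

```text
clock: 4.03
eef_pos: [592.8, -122.5, 264.4]
tool_rot: [-3.141, 0.001, -2.587]
force: [0.2, -0.0, 1.0]
width: 52.0
gripper_force: 0.0
```

Request:
carry_out(
  moves=[
    {"tx": 0.0097,"ty": -0.0157,"tz": 0.08,"twist": 0,"fingers": 0.6},
    {"tx": 0,"ty": 0,"tz": 0.08,"twist": 0,"fingers": 0.6},
    {"tx": 0,"ty": 0,"tz": 0.06,"twist": 0,"fingers": 0.6},
    {"tx": 0,"ty": 0,"tz": 0.038,"twist": 0,"fingers": 0.6},
    {"tx": 0,"ty": 0,"tz": 0,"twist": 0,"fingers": 0.6},
  ],
)

```text
clock: 4.65
eef_pos: [592.7, -128.7, 186.3]
tool_rot: [3.142, 0.0, -2.587]
force: [-0.2, -0.5, -0.2]
width: 51.5
gripper_force: 0.0
```

Run:
```python
from h import *
i=eyes.get_image("wrist")
s=ctrl.read_state(); print(s["eef_pos"],s["force"],s["qpos"].round(2))
cv2.imwrite("pics/w2.png",i["color"])
```

```text
[ 593.08734372 -128.87132924  186.81824801] [ 0.36878838  1.04428926 -0.20302511] [ 0.1   0.63  0.11  1.7  -0.09  0.81  2.38]
```

View pics/w2.png

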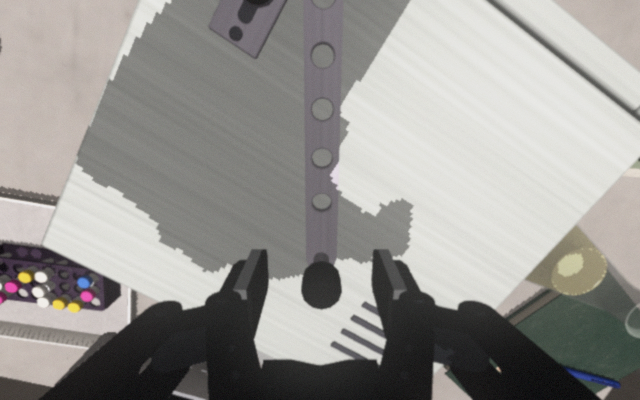

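The knob at (321,286) is centred between the fingers and the bar is straight up the picture, so I close on it.

Request:
carry_out(
  moves=[
    {"tx": 0,"ty": 0,"tz": 0,"twist": 0,"fingers": 0},
    {"tx": 0,"ty": 0,"tz": 0,"twist": 0,"fingers": 0},
    {"tx": 0,"ty": 0,"tz": 0,"twist": 0,"fingers": 0},
    {"tx": 0,"ty": 0,"tz": 0,"twist": 0,"fingers": 0},
    {"tx": 0,"ty": 0,"tz": 0,"twist": 0,"fingers": 0},
  ],
)

```text
clock: 5.32
eef_pos: [593.0, -128.8, 186.1]
tool_rot: [-3.141, 0.001, -2.587]
force: [1.1, 0.6, 1.3]
width: 15.4
gripper_force: 58.5
```

Run:
```python
from h import *
import pickle
i=eyes.get_image("wrist"); pickle.dump(i,open("w3.pkl","wb"))
s=ctrl.read_state(); p=s["eef_pos"];print(p,s["force"],s["width"],s["tool_rot"])
g=cv2.cvtColor(i["color"],cv2.COLOR_BGR2GRAY)
H=[(323,54.5),(322,108),(321.5,157.5),(321,201.5)]; R=[78,100,122,144]
for z0 in (168,171,174):
  q=np.array([atz(i,*c,z0-.03*(r-100)) for c,r in zip(H,R)])[:,:2]
  d=q[3]-q[0]; L=np.linalg.norm(d); u=d/L
  print(z0,L.round(1),"ang",np.arctan2(*u[::-1]).round(3),"knob",(q.mean(0)+64*u).round(1),"piv",(q.mean(0)-111*u).round(1))
```

```text
[ 592.98046343 -128.80435797  186.04182843] [0.33511108 0.41916911 1.69379453] 15.294141553821408 [-3.14129598e+00  6.40235810e-04 -2.58744681e+00]
168 67.0 ang 0.543 knob [ 593.9 -129.2] piv [ 444.1 -219.6]
171 65.7 ang 0.543 knob [ 593.7 -129.3] piv [ 443.8 -219.7]
174 64.3 ang 0.543 knob [ 593.4 -129.5] piv [ 443.6 -219.9]
```

Request:
carry_out(
  moves=[
    {"tx": 0,"ty": 0,"tz": -0.03,"twist": 0,"fingers": 0},
    {"tx": 0,"ty": 0,"tz": -0.04,"twist": 0,"fingers": 0},
    {"tx": 0,"ty": 0,"tz": -0.04,"twist": 0,"fingers": 0},
    {"tx": 0,"ty": 0,"tz": -0.043,"twist": 0,"fingers": 0},
    {"tx": 0,"ty": 0,"tz": 0,"twist": 0,"fingers": 0},
  ],
)

```text
clock: 6.0
eef_pos: [585.4, -133.5, 230.5]
tool_rot: [3.137, -0.014, -2.592]
force: [-11.5, -6.3, -6.9]
width: 15.4
gripper_force: 58.8
```

Request:
carry_out(
  moves=[
    {"tx": 0.0294,"ty": 0.0128,"tz": 0,"twist": 0,"fingers": 0},
    {"tx": 0.0294,"ty": 0.0128,"tz": 0,"twist": 0,"fingers": 0},
    {"tx": 0.0294,"ty": 0.0128,"tz": 0,"twist": 0,"fingers": 0},
    {"tx": 0.0294,"ty": 0.0128,"tz": 0,"twist": 0,"fingers": 0},
    {"tx": 0.0294,"ty": 0.0128,"tz": 0,"twist": 0,"fingers": 0},
    {"tx": 0,"ty": 0,"tz": 0,"twist": 0,"fingers": 0},
  ],
)

```text
clock: 6.75
eef_pos: [544.7, -135.1, 232.2]
tool_rot: [3.141, 0.001, -2.588]
force: [3.6, 3.8, -0.5]
width: 15.5
gripper_force: 59.5
```

Run:
```python
import numpy as np
P=np.array([401.5,-214.3]);c=np.array([544.7,-135.1]);yaw=-2.588
for k in range(1,7):
    f=.5-.0875*k; n=P+164*np.array([np.cos(f),np.sin(f)]); d=(n-c)/300
    print(n.round(1),(d@[np.cos(yaw),np.sin(yaw)]).round(4),(d@[np.sin(yaw),-np.cos(yaw)]).round(4)); c=n; yaw-=.0967
```

```text
[ 551.7 -148.6] 0.0036 -0.0505
[ 556.9 -161.9] 0.0042 -0.0476
[ 560.9 -175.7] 0.0038 -0.0477
[ 563.7 -189.8] 0.0033 -0.0477
[ 565.2 -204.1] 0.0029 -0.0477
[ 565.4 -218.4] 0.0025 -0.0478
```

Request:
carry_out(
  moves=[
    {"tx": 0.0036,"ty": -0.0505,"tz": 0,"twist": 0.0308,"fingers": 0},
    {"tx": 0.0042,"ty": -0.0476,"tz": 0,"twist": 0.0308,"fingers": 0},
    {"tx": 0.0038,"ty": -0.0477,"tz": 0,"twist": 0.0308,"fingers": 0},
    {"tx": 0.0033,"ty": -0.0477,"tz": 0,"twist": 0.0308,"fingers": 0},
    {"tx": 0.0029,"ty": -0.0477,"tz": 0,"twist": 0.0308,"fingers": 0},
    {"tx": 0.0025,"ty": -0.0478,"tz": 0,"twist": 0.0308,"fingers": 0},
    {"tx": 0,"ty": 0,"tz": 0,"twist": 0,"fingers": 0},
  ],
)

```text
clock: 7.62
eef_pos: [565.4, -221.4, 231.8]
tool_rot: [-3.139, -0.0, 3.114]
force: [1.8, -0.8, -0.3]
width: 15.4
gripper_force: 59.5
```

Run:
```python
from h import *
import pickle
ims={n:eyes.get_image(n) for n in("scene","top","wrist")}
pickle.dump(ims,open("i4.pkl","wb"))
s=ctrl.read_state(); print(s["eef_pos"],s["force"],s["width"],s["tool_rot"])
cv2.imwrite("pics/w4.png",cv2.resize(ims["wrist"]["color"][0:300,180:460],None,fx=2,fy=2,interpolation=cv2.INTER_CUBIC))
```

```text
[ 565.72572709 -218.87226264  231.6971233 ] [ 3.1026015  -1.35745367 -0.82721327] 15.616816441923955 [-3.14124463e+00 -3.46217216e-04  3.11752194e+00]
```

View pics/w4.png

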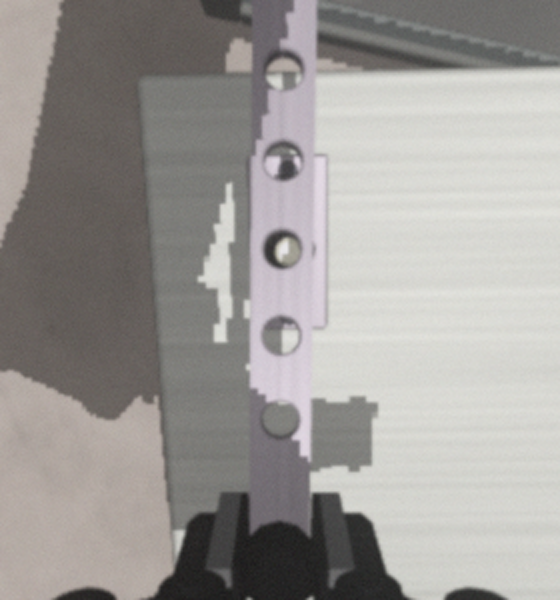

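The wrist crop shows the white peg tip at (287,250), inside the middle hole centred at (283,248). The neighbouring holes are at (283,160) and (281,335). I'll work out the remaining offset.

Run:
```python
from h import *
import pickle
i=pickle.load(open("i4.pkl","rb"))["wrist"]
C=lambda x,y:(180+(x+.5)/2-.5,(y+.5)/2-.5)
H=[(284,72),(283,160),(283,249),(281.5,335),(280,418)];R=[56,78,100,122,144]
for a in(.20,.236,.27):
  q=np.array([atz(i,*C(*c),173+r*np.sin(a)+2.5) for c,r in zip(H,R)]); 
  d=q[4]-q[0];u=d[:2]/np.hypot(*d[:2]); print(a,np.linalg.norm(d).round(1),np.linalg.norm(np.diff(q,axis=0),axis=1).round(1),"h3",q.mean(0).round(1),"ang",np.arctan2(u[1],u[0]).round(4),"piv",(q.mean(0)[:2]-(100*np.cos(a)-2.5*np.sin(a))*u).round(1))
for z in(178,180,182): print("peg",z,atz(i,*C(287.5,250),z).round(1))
print(i["world_from_camera"][:3,3].round(1))
```

```text
0.2 87.5 [21.3 22.2 22.1 22. ] h3 [ 500.1 -218.2  195.4] ang -0.0355 piv [ 402.6 -214.8]
0.236 86.2 [21.3 21.9 21.7 21.3] h3 [ 499.6 -218.2  198.9] ang -0.0356 piv [ 403.  -214.8]
0.27 85.0 [21.3 21.8 21.3 20.7] h3 [ 499.2 -218.2  202.2] ang -0.0356 piv [ 403.5 -214.8]
peg 178 [ 501.4 -216.8  178. ]
peg 180 [ 501.3 -216.8  180. ]
peg 182 [ 501.2 -216.8  182. ]
[ 488.5 -218.3  363.9]
```

Request:
carry_out(
  moves=[
    {"tx": -0.005,"ty": 0.0077,"tz": 0.02,"twist": 0,"fingers": 0},
    {"tx": -0.005,"ty": 0,"tz": 0.02,"twist": 0,"fingers": 0},
    {"tx": -0.0045,"ty": 0,"tz": 0.019,"twist": 0,"fingers": 0},
    {"tx": 0,"ty": 0,"tz": 0,"twist": 0,"fingers": 0},
    {"tx": 0,"ty": 0,"tz": 0,"twist": 0,"fingers": 0},
  ],
)

```text
clock: 8.4
eef_pos: [570.1, -216.8, 214.0]
tool_rot: [3.141, -0.0, 3.115]
force: [3.1, -1.7, 1.2]
width: 15.4
gripper_force: 59.6
```

Run:
```python
from h import *
import pickle
i=eyes.get_image("wrist"); pickle.dump(i,open("w5.pkl","wb"))
for k in range(1):
  s=ctrl.read_state(); print(s["eef_pos"],s["force"],s["width"],s["tool_rot"])
cv2.imwrite("pics/w5.png",cv2.resize(i["color"][0:200,240:400],None,fx=3,fy=3,interpolation=cv2.INTER_CUBIC))
```

```text
[ 570.19161991 -216.90287554  214.19445165] [ 2.14863912 -0.81000942  0.30689696] 15.289748399300487 [3.14147897e+00 5.03294155e-05 3.11486830e+00]
```

View pics/w5.png

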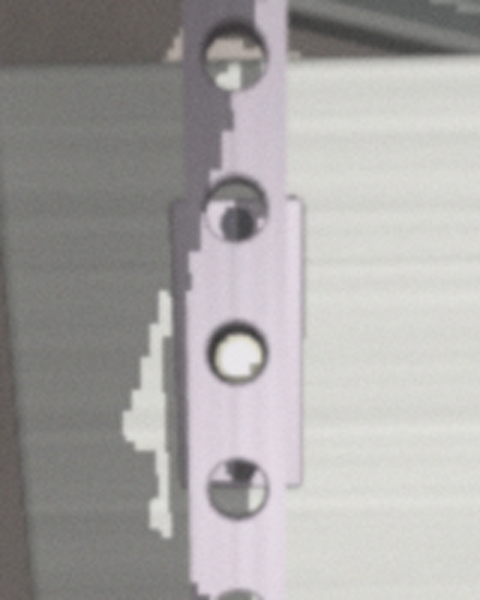

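The white peg tip at (239,355) is nearly concentric with the middle hole at (238,352). The plate edges (174-301) also straddle the bar evenly.

Run:
```python
from h import *
import pickle
i=pickle.load(open("w5.pkl","rb"))
C=lambda x,y:(240+(x+.5)/3-.5,(y+.5)/3-.5)
H=[(235,56),(236.5,208),(238,352),(239,489)];R=[56,78,100,122]
for a in(.11,.13,.15):
  q=np.array([atz(i,*C(*c),173+r*np.sin(a)+2.5) for c,r in zip(H,R)]); 
  d=q[3]-q[0];u=d[:2]/np.hypot(*d[:2]); print(a,np.linalg.norm(np.diff(q,axis=0),axis=1).round(1),"h3",q[2].round(1),"ang",np.arctan2(u[1],u[0]).round(4),"piv",(q[2][:2]-(100*np.cos(a)-2.5*np.sin(a))*u).round(1))
for z in(178,180,182): print("peg",z,atz(i,*C(238.5,354.5),z).round(1))
```

```text
0.11 [21.8 21.9 22.1] h3 [ 500.4 -216.5  186.5] ang -0.0171 piv [ 401.2 -214.8]
0.13 [21.7 21.8 21.8] h3 [ 500.3 -216.5  188.5] ang -0.017 piv [ 401.4 -214.8]
0.15 [21.7 21.6 21.5] h3 [ 500.2 -216.5  190.4] ang -0.017 piv [ 401.7 -214.8]
peg 178 [ 501.2 -216.4  178. ]
peg 180 [ 501.1 -216.4  180. ]
peg 182 [ 501.  -216.4  182. ]
```

Request:
carry_out(
  moves=[
    {"tx": -0.0027,"ty": 0,"tz": 0.01,"twist": 0,"fingers": 0},
    {"tx": -0.0027,"ty": 0,"tz": 0.01,"twist": 0,"fingers": 0},
    {"tx": 0,"ty": 0,"tz": 0,"twist": 0,"fingers": 0},
  ],
)

```text
clock: 8.82
eef_pos: [571.7, -216.9, 207.8]
tool_rot: [3.141, -0.001, 3.115]
force: [3.0, -0.5, 0.8]
width: 15.3
gripper_force: 59.6
```

Request:
carry_out(
  moves=[
    {"tx": -0.002,"ty": 0,"tz": 0.01,"twist": 0,"fingers": 0},
    {"tx": 0,"ty": 0,"tz": 0,"twist": 0,"fingers": 0},
  ],
)

```text
clock: 9.07
eef_pos: [572.3, -216.9, 204.8]
tool_rot: [3.141, -0.0, 3.115]
force: [2.4, -0.6, 0.3]
width: 15.5
gripper_force: 59.6
```

Request:
carry_out(
  moves=[
    {"tx": -0.0018,"ty": 0,"tz": 0.01,"twist": 0,"fingers": 0},
    {"tx": 0,"ty": 0,"tz": 0,"twist": 0,"fingers": 0},
  ],
)

```text
clock: 9.32
eef_pos: [572.8, -216.9, 201.8]
tool_rot: [3.141, -0.0, 3.115]
force: [2.0, 0.1, 0.4]
width: 15.5
gripper_force: 59.6
```

Request:
carry_out(
  moves=[
    {"tx": -0.0017,"ty": 0,"tz": 0.01,"twist": 0,"fingers": 0},
    {"tx": 0,"ty": 0,"tz": 0,"twist": 0,"fingers": 0},
  ],
)

```text
clock: 9.57
eef_pos: [573.4, -216.8, 198.8]
tool_rot: [3.141, -0.0, 3.115]
force: [3.0, -1.1, 0.8]
width: 15.2
gripper_force: 59.6
```

Request:
carry_out(
  moves=[
    {"tx": -0.0016,"ty": 0,"tz": 0.01,"twist": 0,"fingers": 0},
    {"tx": 0,"ty": 0,"tz": 0,"twist": 0,"fingers": 0},
  ],
)

```text
clock: 9.82
eef_pos: [573.8, -216.9, 195.8]
tool_rot: [3.141, -0.0, 3.115]
force: [2.3, -0.7, 1.0]
width: 15.6
gripper_force: 59.6
```

Request:
carry_out(
  moves=[
    {"tx": -0.001,"ty": 0,"tz": 0.007,"twist": 0,"fingers": 0},
    {"tx": 0,"ty": 0,"tz": 0,"twist": 0,"fingers": 0},
  ],
)

```text
clock: 10.07
eef_pos: [574.2, -216.9, 193.8]
tool_rot: [3.141, -0.0, 3.115]
force: [2.5, -1.2, 0.4]
width: 15.4
gripper_force: 59.6
```

Request:
carry_out(
  moves=[
    {"tx": -0.0005,"ty": 0,"tz": 0.004,"twist": 0,"fingers": 0},
    {"tx": 0,"ty": 0,"tz": 0,"twist": 0,"fingers": 0},
  ],
)

```text
clock: 10.32
eef_pos: [574.4, -217.0, 193.1]
tool_rot: [3.142, 0.0, 3.115]
force: [1.2, 0.2, 2.9]
width: 15.3
gripper_force: 59.9
```

Request:
carry_out(
  moves=[
    {"tx": -0.0005,"ty": 0,"tz": 0.004,"twist": 0,"fingers": 0},
    {"tx": 0,"ty": 0,"tz": 0,"twist": 0,"fingers": 0},
  ],
)

```text
clock: 10.58
eef_pos: [574.5, -217.1, 192.8]
tool_rot: [3.141, 0.0, 3.115]
force: [-0.7, -0.3, 9.3]
width: 15.4
gripper_force: 60.5
```

Request:
carry_out(
  moves=[
    {"tx": 0,"ty": 0,"tz": -0.003,"twist": 0,"fingers": 0},
    {"tx": 0,"ty": 0,"tz": 0,"twist": 0,"fingers": 0},
  ],
)

```text
clock: 10.82
eef_pos: [574.4, -217.1, 192.9]
tool_rot: [3.142, 0.0, 3.115]
force: [0.4, -1.0, 7.3]
width: 15.6
gripper_force: 60.2
```

Run:
```python
from h import *
import pickle
ims={n:eyes.get_image(n) for n in("scene","top","wrist")}; pickle.dump(ims,open("i6.pkl","wb"))
i=ims["wrist"]
s=ctrl.read_state(); print(s["eef_pos"],s["force"],s["torque"],s["width"])
a=cv2.resize(i["color"][0:120,240:400],None,fx=4,fy=4,interpolation=cv2.INTER_CUBIC)[:, :]
cv2.imwrite("pics/w6.png",a)
```

```text
[ 574.415612   -217.07996327  192.92737405] [ 0.96163036 -0.1605388   6.66012935] [-0.13131913  0.04148867  0.18796787] 15.244590780715685
```

View pics/w6.png

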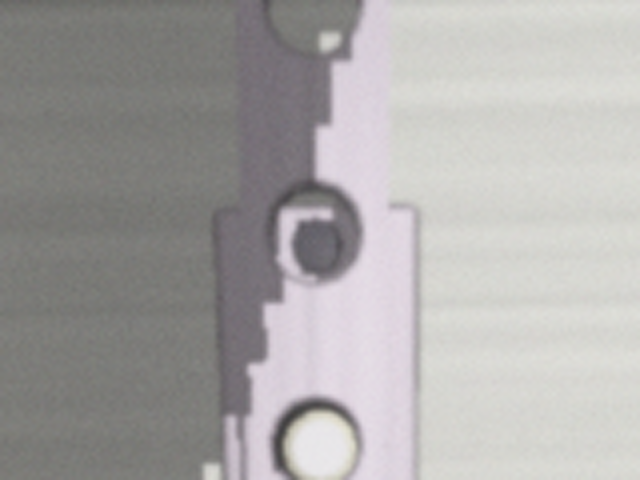

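Through the middle hole the wrist crop shows the white peg tip at (319,445), concentric with the hole (274-361 wide). The hole above it is at (316,232). I'll check the height and tilt numerically.

Run:
```python
from h import *
import pickle
ims=pickle.load(open("i6.pkl","rb")); i=ims["wrist"]
C=lambda x,y:(240+(x+.5)/4-.5,(y+.5)/4-.5)
print(i["world_from_camera"][:3,3].round(1))
# circle sub-pixel: hole outlines in full picture
g=cv2.cvtColor(i["color"],cv2.COLOR_BGR2GRAY)
G=cv2.resize(g[0:300,280:360],None,fx=4,fy=4,interpolation=cv2.INTER_CUBIC)
c=cv2.HoughCircles(G,cv2.HOUGH_GRADIENT,1,100,param1=80,param2=18,minRadius=25,maxRadius=60)
print(None if c is None else sorted([[(280+(x+.5)/4-.5).round(1),((y+.5)/4-.5).round(1),(r/4).round(1)] for x,y,r in c[0]],key=lambda k:k[1]))
for z in (168,172,175,178,181):
  q=[atz(i,*C(*p),z) for p in[(314,10),(316,232),(317.5,442)]]
  print(z,[np.linalg.norm(q[k+1]-q[k]).round(1) for k in(0,1)],"h3",q[2].round(1),"peg(z+5)",atz(i,*C(319,445),z+5).round(1),"white dia",np.linalg.norm(atz(i,*C(282,445),z+5)-atz(i,*C(357,445),z+5)).round(1),"hole dia",np.linalg.norm(atz(i,*C(274,443),z)-atz(i,*C(361,443),z)).round(1))
```

```text
[ 497.2 -216.   325.1]
[[np.float32(316.0), np.float32(57.5), np.float32(14.2)], [np.float32(318.8), np.float32(111.2), np.float32(11.6)], [np.float32(318.5), np.float32(158.5), np.float32(10.7)], [np.float32(320.5), np.float32(202.8), np.float32(8.7)]]
168 [np.float64(21.9), np.float64(22.8)] h3 [ 501.4 -216.6  168. ] peg(z+5) [ 501.6 -216.5  173. ] white dia 8.6 hole dia 10.3
172 [np.float64(21.3), np.float64(22.3)] h3 [ 501.3 -216.6  172. ] peg(z+5) [ 501.5 -216.4  177. ] white dia 8.4 hole dia 10.1
175 [np.float64(20.9), np.float64(21.8)] h3 [ 501.2 -216.6  175. ] peg(z+5) [ 501.4 -216.4  180. ] white dia 8.2 hole dia 9.9
178 [np.float64(20.5), np.float64(21.4)] h3 [ 501.1 -216.6  178. ] peg(z+5) [ 501.3 -216.4  183. ] white dia 8.1 hole dia 9.7
181 [np.float64(20.1), np.float64(20.9)] h3 [ 501.  -216.6  181. ] peg(z+5) [ 501.2 -216.4  186. ] white dia 7.9 hole dia 9.5
```

Request:
carry_out(
  moves=[
    {"tx": 0.002,"ty": 0,"tz": 0,"twist": 0,"fingers": 0},
    {"tx": 0,"ty": 0,"tz": 0,"twist": 0,"fingers": 0},
  ],
)

```text
clock: 11.22
eef_pos: [574.4, -217.1, 193.0]
tool_rot: [-3.141, 0.001, 3.115]
force: [1.8, -0.5, 5.7]
width: 15.3
gripper_force: 60.1
```

Request:
carry_out(
  moves=[
    {"tx": -0.002,"ty": 0,"tz": 0,"twist": 0,"fingers": 0},
    {"tx": 0,"ty": 0,"tz": 0,"twist": 0,"fingers": 0},
  ],
)

```text
clock: 11.48
eef_pos: [574.4, -217.1, 192.9]
tool_rot: [3.142, -0.0, 3.115]
force: [0.6, -0.7, 6.5]
width: 15.7
gripper_force: 60.2
```

The bar is held in x by the peg and rests on a stiff stop, with the height unchanged under nudging. I ease the press, let go and rise.

Request:
carry_out(
  moves=[
    {"tx": 0,"ty": 0,"tz": -0.001,"twist": 0,"fingers": 0.5},
    {"tx": 0,"ty": 0,"tz": 0,"twist": 0,"fingers": 0.5},
    {"tx": 0,"ty": 0,"tz": 0,"twist": 0,"fingers": 0.5},
    {"tx": 0,"ty": 0,"tz": 0,"twist": 0,"fingers": 0.5},
  ],
)

```text
clock: 11.98
eef_pos: [574.3, -216.9, 192.5]
tool_rot: [3.141, -0.001, 3.115]
force: [-0.0, -0.1, -0.9]
width: 42.5
gripper_force: 0.0
```

Run:
```python
from h import *
import pickle
i=eyes.get_image("wrist"); pickle.dump(i,open("w7.pkl","wb")); o=pickle.load(open("i6.pkl","rb"))["wrist"]
s=ctrl.read_state(); print(s["eef_pos"],s["force"],s["width"])
a=cv2.cvtColor(o["color"],6).astype(np.float32);b=cv2.cvtColor(i["color"],6).astype(np.float32)
for n,(y0,y1,x0,x1) in {"hole2-5":(40,215,295,345),"roof":(60,200,220,275),"knob":(255,310,295,350),"hole3":(95,127,300,338)}.items():
  print(n,cv2.phaseCorrelate(a[y0:y1,x0:x1].copy(),b[y0:y1,x0:x1].copy(),cv2.createHanningWindow((x1-x0,y1-y0),cv2.CV_32F)))
```

```text
[ 574.32775609 -216.95828117  192.54424671] [0.11486521 0.5075356  0.09982288] 43.010366911039384
hole2-5 ((-0.17249553540072782, 1.977863174595285), 0.6648994785944621)
roof ((-0.594953756059752, 0.04240405712386064), 0.5796114135671545)
knob ((0.7384475982587198, 3.2515178063834256), 0.4262288069062763)
hole3 ((-0.19118317193284184, 1.8505563797502838), 0.7591805301606656)
```

Request:
carry_out(
  moves=[
    {"tx": 0,"ty": 0,"tz": -0.04,"twist": 0,"fingers": 0.5},
    {"tx": 0,"ty": 0,"tz": -0.08,"twist": 0,"fingers": 0.5},
    {"tx": 0,"ty": 0,"tz": -0.1,"twist": 0,"fingers": 0.5},
    {"tx": 0,"ty": 0,"tz": -0.1,"twist": 0,"fingers": 0.5},
    {"tx": 0,"ty": 0,"tz": 0,"twist": 0,"fingers": 0.5},
  ],
)

```text
clock: 12.65
eef_pos: [576.0, -217.9, 292.3]
tool_rot: [-3.14, 0.006, 3.115]
force: [-1.1, 0.9, -0.2]
width: 42.8
gripper_force: 0.0
```

Run:
```python
from h import *
import pickle,time
ims={n:eyes.get_image(n) for n in("wrist","top","scene")}; pickle.dump(ims,open("i8.pkl","wb"))
i=ims["wrist"]; s=ctrl.read_state(); print(s["clock"],s["eef_pos"],s["force"])
pv=np.array([402.2,-214.8]); peg=np.array([501.3,-216.6]); u=(peg-pv)/np.linalg.norm(peg-pv)
h=[proj(i,np.append(pv+r*u,175.5)) for r in(56,78,100,122,144)]; k=proj(i,np.append(pv+175*u,198.5)); print(np.round(h,1).tolist(),k.round(1))
g=cv2.cvtColor(i["color"],6); x0=int(h[2][0])-40; y0=max(0,int(h[0][1])-20); y1=int(k[1])+25
G=cv2.resize(g[y0:y1,x0:x0+80],None,fx=4,fy=4,interpolation=cv2.INTER_CUBIC)
c=cv2.HoughCircles(G,cv2.HOUGH_GRADIENT,1,30,param1=80,param2=14,minRadius=16,maxRadius=50)
print(sorted([[round(float(x0+(x+.5)/4-.5),1),round(float(y0+(y+.5)/4-.5),1),round(float(r/4),1)] for x,y,r in c[0]],key=lambda q:q[1]))
```

```text
12.8 [ 574.1256137  -216.73346722  288.4496743 ] [-0.86943024  0.42316385 -0.39063333]
[[320.3, 39.1], [320.6, 72.8], [320.8, 104.5], [321.0, 134.5], [321.2, 162.7]] [321.5 209.3]
[[343.2, 24.8, 5.3], [320.0, 39.8, 7.3], [297.0, 72.8, 6.9], [319.8, 73.5, 7.4], [320.8, 104.0, 5.2], [317.0, 125.2, 11.5], [320.5, 135.0, 6.8], [321.0, 162.5, 6.7], [321.0, 185.2, 4.3], [335.8, 194.5, 9.5], [321.5, 211.2, 11.8]]
```

```bash
python3 -c "
from cell import job; print(job.finish_job())"
```

```text
the job is handed in; nothing more can be done
None
```

The door is ajar with the stay's middle hole seated on the peg's collar. I let go of the knob, raised the gripper clear and handed the job in. The glassware and timer were not touched, the press at the knob peaked at about 9 N, and the door angle was estimated at about 0.22 rad from the bar geometry, not read directly.

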